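# Clamp a jar on the lab shaker with the star wheel adjuster

## Robot

A 6-joint arm with a two-finger parallel gripper is mounted at the origin on the work surface. World frame = base frame: x ahead of the robot, y to its left, z up, the work surface at z = 0. Lengths are in mm, angles in rad, forces in N, time in s.
With the tool pointing down it reaches from about 325 to 850 mm from the base axis. Payload 4.4 kg.
Tool frame: the origin (TCP) lies at the very end of the fingers, on their centre line; the grasp point (between the pads) lies grip_point_offset behind it (grip_point_offset is the distance from the TCP to the grasp point, in mm); y points along the fingers, x is the direction in which the jaws open and shut, and the axes are right-handed (so a half turn about y gives the same grasp; the last joint's range is limited). The gripper opens to 94 mm and grips with 3 to 60 N. Pads are 16 mm wide; open, the fingers measure 119 mm over their backs; the gripper's body (75 mm by 177 mm) begins 78 mm behind the grasp point.
Start: joints at [-1.319, 0.207, 1.542, -0, 1.393, -0.15], TCP at [225.386, -528.988, 176.347] pointing down, gripper open.
Joint ranges: [-2.73, 2.73], [-0.86, 2.22], [0.23, 2.46], [-1.11, 4.25], [0.08, 2.63], [-2.82, 2.82]. Speed limits (rad/s): [2.79, 2.79, 3.14, 3.14, 3.14, 3.14].

## Interface

Orientations are given as [roll, pitch, yaw] about the fixed x, y, z axes, in that order (R = Rz(yaw) Ry(pitch) Rx(roll)).
In Python, from cell import observe, camera, hand_in, grip_point_offset gives the robot as it stands.
- The arm moves only by the tool apply_moves, never from a script. Its argument "commands" is a list of rows, each a list of 7 numbers: the shift along the tool's x, y, z in mm, then the turn, a rotation vector about the tool's x, y, z in degrees, then the closure, from 0 (fully open) to 1 (shut). In form: [[tx, ty, tz, ax, ay, az, jaw], ...]. A call has 1 to 12 rows; each row shifts and turns the commanded pose from where the row before left it, along the tool's axes as they then stand; what a row does not reach is not made up. A row lasts 1/8 s, in which the tool goes at most 62.5 mm and 10.7 degrees, less where a joint would pass 70% of its speed; a pose out of reach is approached as far as the arm can. A call is refused whole if a number of a shift passes 62.5 or a number of a turn 10.7, either way. A call with a gripper value outside its range is refused whole. The fingers move at their own pace and stop on an object; "force" is the grip in N (left out, the last holds). Time passes only in rows, so rows that do not move let the fingers close. It gives the time, the measured TCP pose, the force and the opening at its end, in the units of the state.
- observe(): the state, without advancing time (a new reading comes with each control period).
- camera(name): name is "side" or "top" or "wrist"; returns a dict with "color" (384x512x3 uint8, blue, green, red), "fx", "fy", "cx", "cy" (pixels), "k1" (the pictures are not rectified: a ray, as slopes to the right and down, at radius r is drawn at 1 + k1 r^2 times it, then the intrinsics apply), "rvec" (rotation vector, rad) and "tvec" (3), from world to camera coordinates, as OpenCV has them. Camera axes: x right, y down, z forward; pixel columns grow to the right and rows downward; lengths in mm; the calibration is good to about 2 mm. A picture is of the moment at which its call begins. There is no depth.
- hand_in(): hands the job in, once; it reports no verdict.
The state is a dict: "time": time; "joint_positions": joint angles; "joint_vel": joint speeds; "joint_efforts": joint torques, N m; "position": TCP position; "eef_rot": TCP orientation; "force": force on the tool from outside, world axes, zero at the start; "torque": the same for the moment, N m; "finger_gap": opening from 0.0 (shut) to 1.0 (fully open).
Only numpy, scipy, OpenCV 4.12 (cv2) and the standard library are available. Lean on these libraries where they do the work, as an engineer would, in place of code of your own. Each camera call takes 0.05 s, during which the arm holds its last target.

## Task

Take the green-handled adjuster from its stand and, working its blade through the yellow-rimmed slot, push the star wheel round tooth by tooth towards the jar until the shoe holds the amber jar snugly against its backstop. Feel for it and do not force it: stop as soon as the wheel becomes distinctly stiffer, and do not push on the jar or shoe directly. Then hang the adjuster back upright in its stand, blade down, and leave everything else alone.

Things in the scene. Friction and masses are not known exactly. Their poses are not given: they have to be found in the camera images.
- fixture: Bottle clamp of a lab shaker, fixed: aluminium base plate 140 (x) x 340 (y) x 12 mm, origin at the centre of its underside. Its y axis runs from the blue star wheel housing (104 x 104 mm, centred at y = -100 mm, top with clear guard 44 mm above the bench) to the jar (near y = +75 mm).
- slot (a point): Centre of the access slot, at the clear guard's upper face (44 mm above the bench). Yellow-rimmed, 16 mm wide (x), 40 mm long (y); guard 4 mm thick. Axes as the fixture's. The star wheel's vertical axis lies 30 mm from here in +x. The wheel's upper face is 12 mm below this point, its lower face 22 mm, the base plate 32 mm.
- star_wheel: Orange star wheel flat under the clear guard, axis vertical: 10 straight radial teeth 6 mm wide, 10 mm thick, out to 37 mm; hub radius 14 mm. Origin on the axis at its lower face; a tooth lies along its +x. Push a tooth along the slot to fixture +y (clockwise from above, towards the jar): about 4 N when free, rising steeply once the jar is home. Stays where left. About one tooth a stroke.
- shoe: Clamp shoe: steel plate with rubber face, 44 x 44 mm, sliding along fixture y, driven only by the wheel (10 mm per rad, 6.3 mm a tooth; 5 to 21 mm short of the jar at the start). Origin at the foot of the face, which looks to +y. With the jar home, 6 N on the tooth gives about 6 N on the jar and each further 1 N about 3 N more (over 40 N is too much); let go, at most about 12 N remains.
- jar: Amber glass jar, white lid, 60 mm across, 90 mm tall, 0.3 kg, upright on the base plate (origin: centre of its underside, 12 mm above the bench), a few mm short of the V-shaped rubber backstop at the plate's +y end. How far it still has to slide and where the backstop is set vary by some mm and are not measured: feel for it.
- adjuster_grip (a point): Centre of the green upright handle of the adjuster (the tool): 16 (x) x 24 (y) x 50 mm tall. Below it a steel flange 36 (x) x 40 (y) x 5 mm, underside 30 mm below this point; below that a steel blade 10 mm wide (x), 5 mm thick (y), 32 mm long. z points from blade to handle. 90 g. Stands in its stand, blade down, hanging on the flange.
- tool_stand: Fixed grey stand 60 x 60 x 45 mm tall, origin at the centre of its underside; in its top a blind hole 18 (x) x 12 mm (y), 38 mm deep, in which the adjuster's blade hangs with the flange resting on the top face (adjuster_grip is then 75 mm above the bench).
- guard: Clear guard plate 104 x 104 x 4 mm with the slot, fixed on the housing. Origin at the centre of its underside, 40 mm above the bench.
- spare_jar: spare amber jar, like the clamped one, standing free on the left; do not disturb
- beaker: glass beaker, 70 mm across, 90 mm tall; do not disturb
- reagent: white round bottle with blue cap, 64 mm across, 150 mm tall; do not disturb
- driver: black-handled screwdriver lying on the bench (not the tool for this job); do not disturb
- tip_box: red box 80 x 80 x 42 mm with a field of yellow pipette tips (48 mm to their tops); its place may be swapped with the tool stand's; do not disturb
- spare_cap: white disc 28 mm across, 12 mm thick, lying on the clamp's base plate; do not disturb
- weight: small brass cylinder 32 mm across, 35 mm tall; do not disturb
- adjuster: The adjuster as a whole; origin at the blade's lower end centre 62 mm below adjuster_grip along the tool's axis, same axes.

How it is judged (in metres and radians):
On the way, in this order (a step that is already met when the one before it is completed fails the run):
1. the adjuster's blade is down through the slot, among the teeth (z of adjuster in the frame of slot below -0.013 m and horizontal distance between adjuster and slot below 0.022 m), for 0.1 s.
2. the shoe presses on the jar with more than 5 N (contact force between shoe and jar above 5 N), for 0.2 s.
At the end, for the whole second after the job is handed in: The shoe holds the upright jar (tilt under 0.1 rad) against its backstop with 5 to 25 N, at rest; the adjuster hangs released and still in its stand, upright within 0.12 rad, within 12 mm of the stand's axis, its flange down on the stand (grip centre 71 to 80 mm above the bench) (contact force between shoe and jar between 5 and 25 N and angle between jar's own z axis and vertical below 0.1 rad and linear speed of jar below 0.01 m/s and z of adjuster_grip in the frame of tool_stand between 0.071 and 0.08 m and horizontal distance between adjuster_grip and tool_stand below 0.012 m and angle between adjuster_grip's own z axis and vertical below 0.12 rad and linear speed of adjuster below 0.02 m/s); the robot touches nothing.
It fails at once if the jar is squeezed by the shoe with more than 40 N (contact force between shoe and jar above 40 N).
It fails at once if the adjuster is pressed on the star wheel with more than 22 N (contact force between adjuster and star_wheel above 22 N).
It fails at once if the adjuster is pressed on the guard with more than 22 N (contact force between adjuster and guard above 22 N).
It fails at once if the robot or the tool touches the jar or the shoe, or the robot touches the star wheel, with more than 1 N (contact force between any of the fingers, the arm, adjuster and jar above 1 N or contact force between any of the fingers, the arm, adjuster and shoe above 1 N or contact force between any of the fingers, the arm and star_wheel above 1 N).
It fails at once if a bystander is moved more than 30 mm or tipped over (distance of any of spare_jar, beaker, reagent, driver, tip_box, spare_cap, weight from where it was at the start of the episode above 0.03 m or angle between any of spare_jar, beaker, reagent, weight, tip_box's own z axis and vertical above 0.5 rad).
It also fails if it takes over 70 s, if anything falls off the work surface, if the arm or the gripper's body presses on something with over 40 N, if the wrist force passes 120 N, or if a joint passes its speed limit or range.

## Working session

There is one attempt and no reset: what is moved stays moved. The work goes in short steps, Python scripts to look and compute and a tool call to move; the robot and the scene stay as the last step left them, time stands still between calls to the robot, and variables do not carry over. Pictures are saved under pics/ and viewed, and the job is handed in when it is done.

Besides the shell and the picture viewer there is one more tool, called after "Emit:" as a command line: name --pt "numbers of a row" for each row, then --argument value for the rest. apply_moves: Moves the arm, as the interface text tells. Its arguments: {"type":"object","properties":{"commands":{"type":"array"},"force":{"type":"number"}},"required":["commands"]}

```bash
ls; mkdir -p pics
python3 - <<'E'
from cell import observe, camera, grip_point_offset
import cv2
print(grip_point_offset); s=observe()
for k,v in s.items(): print(k,v)
for n in("side","top","wrist"):
    c=camera(n); cv2.imwrite(f"pics/{n}0.png",c["color"]); print(n,{k:v for k,v in c.items() if k!="color"})
E
```

```text
pics
18.8
time 0.0
joint_positions [-1.31850496e+00  2.07400245e-01  1.54292751e+00  2.56851327e-06
  1.39347149e+00 -1.50504990e-01]
joint_vel [-0.00104892  0.00081138  0.00115073 -0.00074426 -0.00103186  0.00041575]
joint_efforts [-1.70825915e-03 -3.70878589e+01 -2.81417745e+01  6.96206396e-02
  3.61439190e-02 -1.57076593e-04]
position [ 225.168425   -528.15282027  175.2146251 ]
eef_rot [-1.57046298  0.00218127 -1.16800006]
force [-0.22688066  0.44561615 -0.21910705]
torque [-0.00499261 -0.02368459 -0.03776785]
finger_gap 1.0008035444198613
side {'fx': 472.9802408234606, 'fy': 472.9802408234606, 'cx': 254.3990733924308, 'cy': 193.13443808660315, 'k1': -0.04574728580286114, 'rvec': array([ 2.23778081, -0.40590238,  0.16408911]), 'tvec': array([-503.88867581,  208.27623896, 1163.21174843])}
top {'fx': 476.9916393384584, 'fy': 476.9916393384584, 'cx': 257.3740513742093, 'cy': 186.70275366970026, 'k1': 0.06247091076026465, 'rvec': array([ 2.16754199, -2.12482241,  0.16696028]), 'tvec': array([  20.5510787 ,  559.71997875, 1399.82640885])}
wrist {'fx': 328.6320740695013, 'fy': 328.6320740695013, 'cx': 254.55417659998128, 'cy': 189.28710657643012, 'k1': -0.0032615587783503814, 'rvec': array([-2.44677267,  1.61668764,  0.19990195]), 'tvec': array([-573.92633069,  -25.12612704,  391.16051586])}
```

View pics/side0.png

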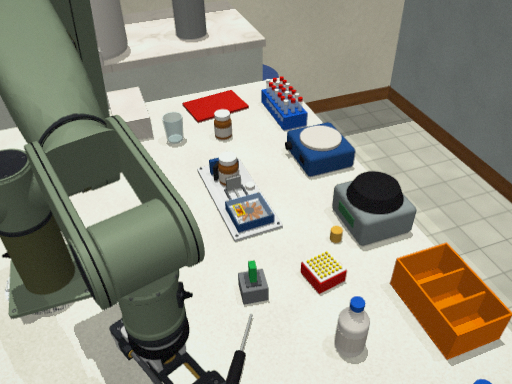

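View pics/top0.png

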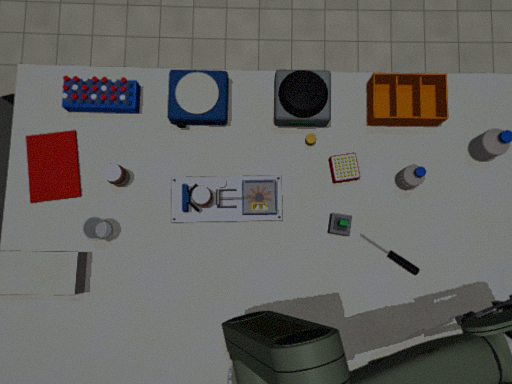

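View pics/wrist0.png

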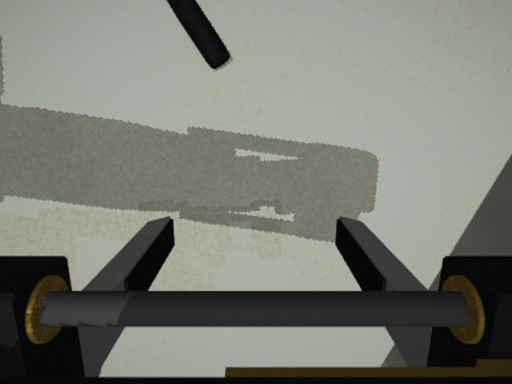

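Overview: the top view shows the stand with the green handle at about (340,224), the fixture housing at (260,197) with the yellow slot at about (258,206), and the jar at (201,197). Next I zoom in and measure.

```bash
cat > h.py <<'E'
import numpy as np, cv2
from scipy.optimize import brentq
from cell import observe, camera
def ray(c,u,v):
    x=(u-c["cx"])/c["fx"]; y=(v-c["cy"])/c["fy"]; rd=np.hypot(x,y)
    k=c["k1"]; r=rd
    for _ in range(30): r=rd/(1+k*r*r)
    s=r/rd if rd>0 else 1
    R=cv2.Rodrigues(np.array(c["rvec"]))[0]; t=np.array(c["tvec"])
    return -R.T@t, R.T@np.array([x*s,y*s,1.])
def onz(c,u,v,z):
    o,d=ray(c,u,v); return o+d*(z-o[2])/d[2]
def proj(c,p):
    R=cv2.Rodrigues(np.array(c["rvec"]))[0]; q=R@np.array(p,float)+np.array(c["tvec"])
    x,y=q[:2]/q[2]; f=1+c["k1"]*(x*x+y*y)
    return c["fx"]*x*f+c["cx"], c["fy"]*y*f+c["cy"]
def tri(cs,uvs):
    A=np.zeros((3,3));b=np.zeros(3);L=[]
    for c,(u,v) in zip(cs,uvs):
        o,d=ray(c,u,v); d/=np.linalg.norm(d); P=np.eye(3)-np.outer(d,d); A+=P;b+=P@o; L.append((o,d,P))
    p=np.linalg.solve(A,b); return p,[np.linalg.norm(P@(p-o)) for o,d,P in L]
def crop(c,u0,v0,u1,v1,k,fn):
    cv2.imwrite(fn,cv2.resize(c["color"][v0:v1,u0:u1],None,fx=k,fy=k,interpolation=cv2.INTER_CUBIC))
def blobs(c,lo,hi,minA=5):
    m=cv2.inRange(cv2.cvtColor(c["color"],cv2.COLOR_BGR2HSV),np.array(lo),np.array(hi))
    n,l,s,ce=cv2.connectedComponentsWithStats(m)
    return [(s[i].tolist(),ce[i].round(2).tolist()) for i in range(1,n) if s[i][4]>=minA],m
E
python3 - <<'E'
from h import *
t=camera("top");s=camera("side")
crop(t,165,170,365,245,4,"pics/t1.png"); crop(s,190,140,350,310,3.5,"pics/s1.png")
for c in(t,s):
  print("green",blobs(c,(45,120,60),(75,255,255))[0])
  print("yellow",[b for b in blobs(c,(22,120,90),(35,255,255),4)[0]])
  print("blue",blobs(c,(105,90,40),(125,255,255),40)[0])
E
```

```text
green [([340, 219, 8, 7, 46], [343.5, 222.37])]
yellow [([306, 134, 9, 9, 57], [310.12, 138.44]), ([345, 157, 2, 2, 4], [345.5, 157.5]), ([342, 161, 2, 2, 4], [342.5, 161.5]), ([335, 162, 2, 2, 4], [335.5, 162.5]), ([347, 167, 2, 2, 4], [347.5, 167.5]), ([354, 166, 2, 2, 4], [354.5, 166.5]), ([336, 169, 2, 2, 4], [336.5, 169.5]), ([344, 171, 2, 2, 4], [344.5, 171.5]), ([351, 170, 2, 2, 4], [351.5, 170.5]), ([352, 174, 2, 2, 4], [352.5, 174.5]), ([252, 203, 15, 7, 27], [258.07, 204.59]), ([258, 209, 5, 1, 5], [260.0, 209.0])]
blue [([168, 70, 59, 51, 1307], [197.68, 96.74]), ([62, 78, 77, 35, 1683], [101.62, 97.56]), ([499, 130, 13, 13, 133], [505.71, 136.11]), ([415, 167, 11, 10, 91], [420.14, 171.47]), ([182, 184, 7, 27, 147], [184.45, 197.07])]
green [([339, 202, 15, 25, 71], [346.39, 213.97]), ([248, 261, 9, 22, 152], [252.25, 271.44])]
yellow [([233, 204, 13, 12, 45], [239.0, 209.64]), ([325, 251, 5, 6, 13], [327.15, 253.54]), ([321, 253, 8, 14, 35], [324.09, 259.37]), ([318, 255, 3, 3, 8], [318.88, 255.88]), ([314, 257, 3, 3, 6], [314.83, 257.67]), ([331, 257, 2, 3, 6], [331.5, 
[... 199 characters left out ...]
7], [336.54, 265.41]), ([330, 262, 3, 3, 7], [330.71, 262.86]), ([322, 265, 3, 4, 7], [323.14, 266.57]), ([329, 267, 3, 3, 6], [329.83, 267.67]), ([325, 268, 3, 4, 8], [326.0, 269.5]), ([321, 270, 6, 7, 16], [323.62, 273.0]), ([332, 270, 3, 3, 7], [332.71, 270.86]), ([318, 272, 2, 3, 6], [318.5, 273.0]), ([328, 272, 3, 3, 6], [328.83, 272.67]), ([320, 275, 3, 3, 7], [321.0, 276.29])]
blue [([263, 65, 15, 15, 158], [268.54, 72.48]), ([262, 89, 45, 41, 834], [284.57, 112.2]), ([287, 127, 68, 49, 1555], [320.23, 155.0]), ([209, 158, 10, 16, 73], [212.53, 163.77]), ([225, 202, 49, 30, 356], [250.04, 221.27]), ([350, 296, 15, 17, 204], [357.06, 303.91]), ([474, 379, 18, 5, 62], [482.02, 381.47])]
```

View pics/t1.png

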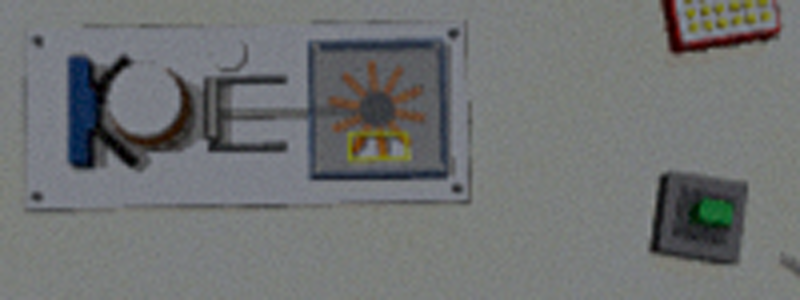

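View pics/s1.png

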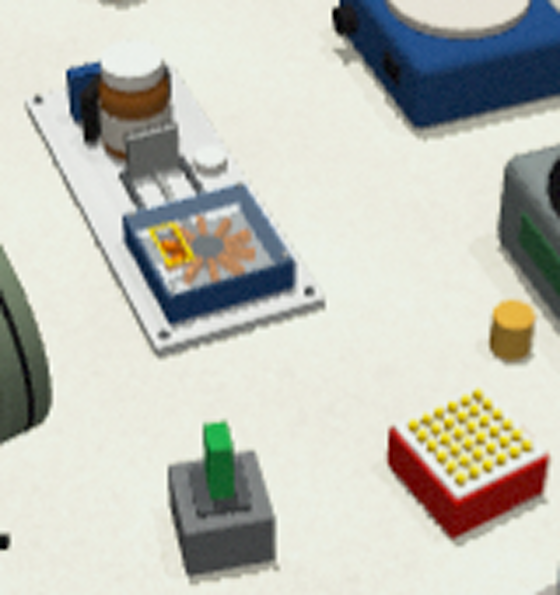

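Run:
```python
from h import *
t=camera("top");s=camera("side")
z=lambda u,v:(u/4+165-.375,v/4+170-.375)
print("plate corners z12",[onz(t,*z(*p),12).round(0)[:2].tolist() for p in((27,30),(465,22),(470,200),(28,208))])
print("guard corners z44",[onz(t,*z(*p),44).round(0)[:2].tolist() for p in((310,41),(447,40),(447,178),(311,180))])
print("slot",[onz(t,*z(*p),44).round(1)[:2].tolist() for p in((347,131),(411,131),(411,160),(347,162))])
print("handle top",onz(t,343.5,222.4,100).round(1), tri((t,s),((343.5,222.4),(252.25,271.4))))
print("stand top z45",[onz(t,*z(*p),45).round(1)[:2].tolist() for p in((664,172),(747,182),(740,262),(656,252))])
for n,p in dict(slot=(0,0)).items(): pass
```

```text
plate corners z12 [[588.0, 297.0], [601.0, -41.0], [464.0, -46.0], [451.0, 290.0]]
guard corners z44 [[579.0, 78.0], [582.0, -25.0], [477.0, -27.0], [474.0, 75.0]]
slot [[510.9, 48.8], [511.9, 0.7], [490.0, 0.4], [487.6, 48.3]]
handle top [ 452.1 -216.7  100. ] (array([ 453.10379568, -221.02860765,   75.50903034]), [np.float64(0.9541795102175157), np.float64(0.9541795102175931)])
stand top z45 [[484.8, -188.8], [478.7, -250.5], [419.1, -244.7], [425.1, -182.6]]
```

Emit:
apply_moves --pt "-25 0 41 0 0 0 0" --pt "-25 0 41 0 0 0 0" --pt "-25 0 41 0 0 0 0" --pt "-25 0 41 0 0 0 0" --pt "-25 0 41 0 0 0 0" --pt "-25 0 41 0 0 0 0" --pt "-25 0 41 0 0 0 0" --pt "-22 0 41 0 0 0 0" --pt "0 0 0 0 9.5 0 0" --pt "0 0 0 0 9.5 0 0" --pt "0 0 0 0 9.5 0 0" --pt "0 0 0 0 0 0 0"

```text
time: 1.85
position: [449.9, -219.1, 176.4]
eef_rot: [-1.571, -0.0, -1.663]
force: [-0.3, -0.6, -0.3]
finger_gap: 0.999
```

Run:
```python
from h import *
w=camera("wrist"); s=observe(); print(s["position"],s["eef_rot"],s["force"]); cv2.imwrite("pics/w1.png",w["color"])
R=cv2.Rodrigues(w["rvec"])[0]; print(-R.T@w["tvec"], R[2])
```

```text
[ 449.88350471 -219.14797807  176.36587151] [-1.57081064e+00  2.08079278e-05 -1.66254313e+00] [-0.19977367 -0.34964674  0.14135778]
[ 519.51122542 -225.46455611  385.78532755] [-0.2402648   0.02211982 -0.97045533]
```

View pics/w1.png

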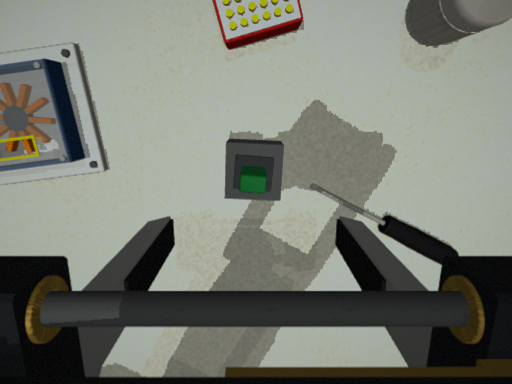

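The wrist view shows the stand at (254,170), well aligned with the image, with the green handle near (254,182). The slot is on the left at about (15,147).

Run:
```python
from h import *
w=camera("wrist"); t=camera("top"); sd=camera("side")
crop(w,200,120,310,220,5,"pics/w1c.png"); crop(w,0,60,110,190,4,"pics/w1d.png")
b,m=blobs(w,(45,120,40),(75,255,255),20); print(b)
hsv=cv2.cvtColor(w["color"],cv2.COLOR_BGR2HSV); print(hsv[172,253],hsv[186,253])
b,m2=blobs(w,(22,120,90),(35,255,255),20); print(b)
```

```text
[([239, 166, 28, 27, 667], [252.77, 179.22])]
[ 68 200  51] [ 68 189  96]
[([223, 0, 7, 4, 26], [226.0, 1.38]), ([260, 0, 7, 7, 44], [263.07, 2.68]), ([249, 2, 7, 8, 49], [251.84, 5.57]), ([237, 5, 7, 9, 46], [240.2, 8.8]), ([286, 4, 7, 8, 49], [289.04, 7.67]), ([274, 7, 8, 9, 52], [277.67, 11.06]), ([226, 9, 7, 8, 48], [229.02, 12.48]), ([263, 11, 7, 8, 49], [266.16, 14.57]), ([252, 14, 7, 9, 49], [254.92, 17.96]), ([241, 18, 7, 8, 47], [243.72, 21.53]), ([229, 21, 8, 9, 46], [232.35, 24.76]), ([0, 135, 40, 26, 301], [21.26, 146.76])]
```

View pics/w1c.png

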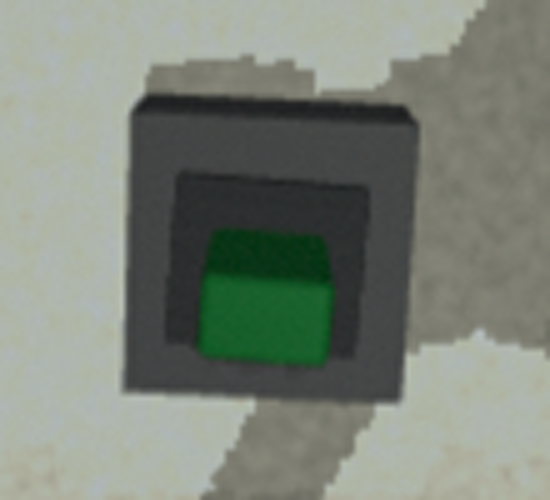

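View pics/w1d.png

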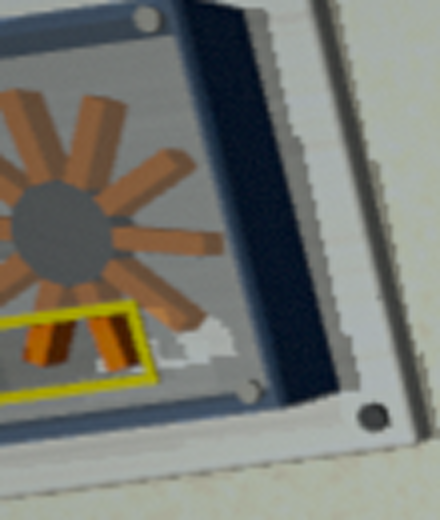

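Run:
```python
from h import *
w=camera("wrist")
z=lambda u,v:(u/5+200-.4,v/5+120-.4)
def f(P,Z):
    P=np.array([onz(w,*z(*p),Z)[:2] for p in P]); c=P.mean(0)
    e=P[0]-P[1]+P[3]-P[2]; g=P[0]-P[3]+P[1]-P[2]
    print(c.round(1),"y-size",np.linalg.norm(e)/2,"x-size",np.linalg.norm(g)/2,"yawY",np.degrees(np.arctan2(-e[0],e[1])),"yawX",np.degrees(np.arctan2(g[1],g[0])))
f(((205,278),(330,280),(328,362),(200,357)),100)
f(((135,110),(416,124),(400,402),(123,390)),45)
f(((178,173),(369,186),(353,358),(166,344)),50)
p,q=observe()["position"],observe()["eef_rot"]; print(p,q)
```

```text
[ 454.1 -218. ] y-size 22.58049112352099 x-size 14.749530491374989 yawY -6.971460545743824 yawX -7.827121644351002
[ 454.5 -218.3] y-size 58.886123419070344 x-size 59.86788197810869 yawY -8.042237629652963 yawX -8.216589813199196
[ 454.  -217.8] y-size 39.40366957370293 x-size 36.418961055790945 yawY -9.500547273260437 yawX -9.987170193937784
[ 449.87266477 -219.24290437  176.36604587] [-1.57075979e+00  3.00453737e-05 -1.66433499e+00]
```

Emit:
apply_moves --pt "-1.5 0 4.3 0 3 0 0" --pt "0 25 0 0 0 0 0" --pt "0 30 0 0 0 0 0" --pt "0 30 0 0 0 0 0" --pt "0 20 0 0 0 0 0" --pt "0 13 0 0 0 0 0" --pt "0 0 0 0 0 0 0" --pt "0 0 0 0 0 0 0"

```text
time: 3.1
position: [455.1, -218.7, 59.3]
eef_rot: [-1.569, -0.001, -1.718]
force: [0.6, -0.1, -0.1]
finger_gap: 0.999
```

Run:
```python
from h import *
w=camera("wrist"); s=observe(); print(s["position"],s["eef_rot"],s["force"]); cv2.imwrite("pics/w2.png",w["color"])
```

```text
[ 455.20132909 -218.74179166   59.44921402] [-1.56886426e+00 -1.01479517e-03 -1.71765329e+00] [-0.02486911  0.80575828 -0.70481662]
```

View pics/w2.png

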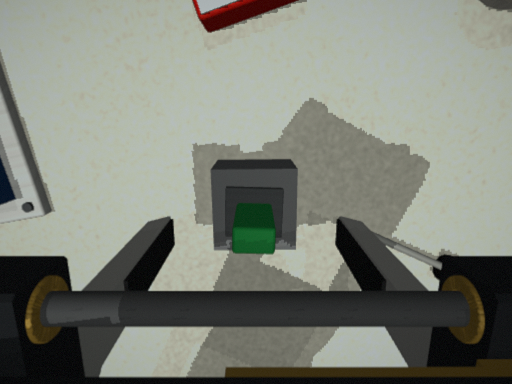

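The handle sits centred between the fingers, at about (254,230). Closing.

Emit:
apply_moves --pt "0 1 0 0 0 0 0.5" --pt "0 0 0 0 0 0 0.9" --pt "0 0 0 0 0 0 0.9" --pt "0 0 0 0 0 0 0.9" --pt "0 0 0 0 0 0 0.9" --pt "0 0 0 0 0 0 0.9" --force 45

```text
time: 3.9
position: [454.3, -218.1, 57.3]
eef_rot: [-1.571, 0.0, -1.718]
force: [-0.5, 0.8, 0.3]
finger_gap: 0.399
```

Run:
```python
from h import *
s=observe(); print(s)
```

```text
{'time': 3.9, 'joint_positions': array([-6.19452516e-01,  1.92126430e-01,  1.82626538e+00, -3.12479336e-06,
        1.12323709e+00,  1.09828196e+00]), 'joint_vel': array([ 0.00032665,  0.00072342, -0.00189741, -0.00133742,  0.0010695 ,
       -0.0001279 ]), 'joint_efforts': array([ 5.38033983e-04, -3.26792157e+01, -2.43746227e+01,  4.31601307e-02,
       -5.81751019e-02,  9.02304510e-05]), 'position': array([ 454.31547197, -218.09458163,   57.33649546]), 'eef_rot': array([-1.57082989e+00,  1.39918406e-05, -1.71773313e+00]), 'force': array([-0.53539477,  0.76864281,  0.29594659]), 'torque': array([ 0.10754417,  0.00833419, -0.02685741]), 'finger_gap': 0.3988404838840654}
```

Emit:
apply_moves --pt "0 0 0 0 0 0 0.9" --pt "0 0 0 0 0 0 0.9" --pt "0 0 0 0 0 0 0.9" --pt "0 0 0 0 0 0 0.9"

```text
time: 4.4
position: [454.3, -218.1, 57.3]
eef_rot: [-1.571, 0.0, -1.718]
force: [0.3, 0.8, 0.1]
finger_gap: 0.25
```

Emit:
apply_moves --pt "0 -15 0 0 0 0 0.9" --pt "0 -25 0 0 0 0 0.9" --pt "0 -30 0 0 0 0 0.9" --pt "-21 0 1 0 0 0 0.9" --pt "-42 0 1.5 0 0 0 0.9" --pt "-42 0 1.5 0 0 0 0.9" --pt "-42 0 1.5 0 0 0 0.9" --pt "-42 0 1.5 0 0 0 0.9" --pt "-35 0 1.5 0 0 0 0.9" --pt "-22 0 1.5 0 0 0 0.9" --pt "0 0 0 0 -10.4 0 0.9" --pt "0 0 0 0 0 0 0.9"

```text
time: 5.9
position: [500.6, 24.1, 128.2]
eef_rot: [-1.57, -0.0, -1.538]
force: [0.2, -0.7, -0.6]
finger_gap: 0.248
```

Run:
```python
from h import *
w=camera("wrist"); s=observe(); print(s["position"],s["eef_rot"],s["force"],s["torque"],s["finger_gap"]); cv2.imwrite("pics/w3.png",w["color"])
```

```text
[500.50679228  23.82928744 128.07630781] [-1.56989953e+00 -1.90868092e-04 -1.53904858e+00] [-0.16338309 -0.94263976 -0.86041859] [ 0.03813383  0.03544224 -0.01520632] 0.24927385394171972
```

View pics/w3.png

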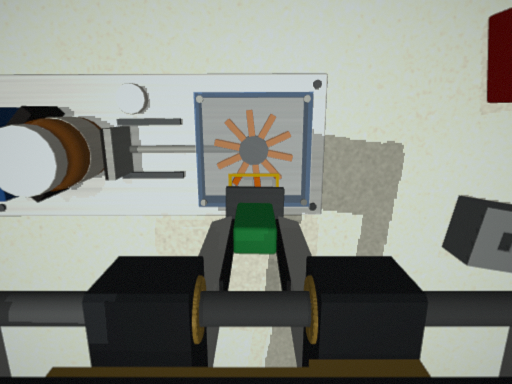

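The wrist view shows the housing square spanning (195–312, 92–209), the hub at (253,150) and the top rim of the slot at v≈176. The tool hides the rest of the slot, so I measure the frame corners and the teeth.

Run:
```python
from h import *
w=camera("wrist"); crop(w,185,65,335,220,5,"pics/w3c.png")
```

```text
(no output)
```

View pics/w3c.png

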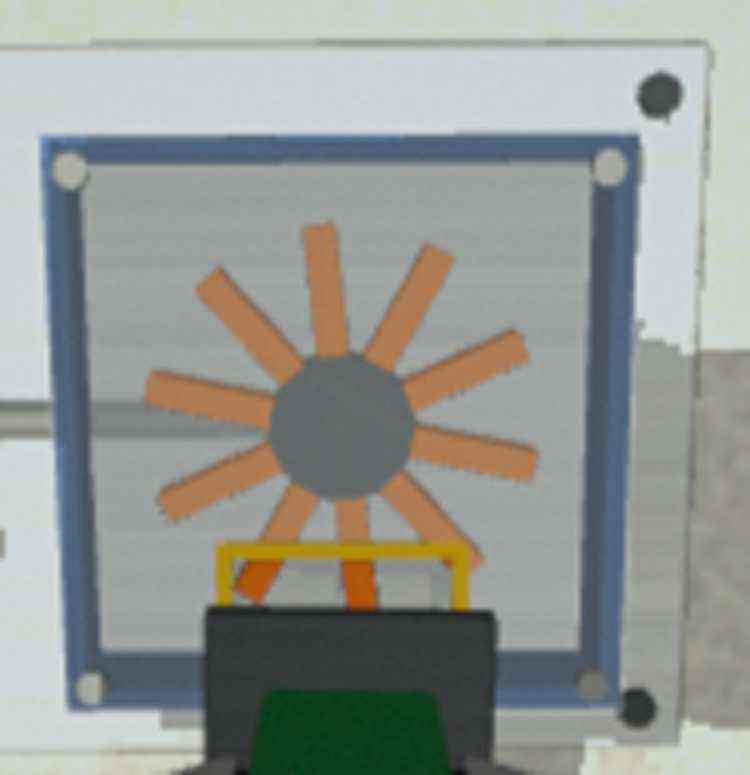

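```bash
cat > m.py <<'E'
from h import *
w=camera("wrist")
z=lambda u,v:(u/5+185-.4,v/5+65-.4)
P=np.array([onz(w,*z(*p),44)[:2] for p in ((42,137),(638,134),(618,709),(70,711))]); c=P.mean(0)
e=P[0]-P[1]+P[3]-P[2]; g=P[0]-P[3]+P[1]-P[2]
print(P.round(1).tolist()); print("guard centre",c,np.linalg.norm(e)/2,np.linalg.norm(g)/2,np.degrees(np.arctan2(-e[0],e[1])),np.degrees(np.arctan2(g[1],g[0])))
hub=onz(w,*z(342,425),32); print("hub",hub)
yaw=np.arctan2(-e[0],e[1]); ex=np.array([np.cos(yaw),np.sin(yaw)]); ey=np.array([-ex[1],ex[0]])
for p in ((218,545),(469,545)): q=onz(w,*z(*p),44)[:2]; print("slot edge",q, (q-hub[:2])@ex,(q-hub[:2])@ey)
for p in ((319,226),(440,250),(524,345),(534,464),(208,280),(150,388),(166,510)):
    d=onz(w,*z(*p),32)[:2]-hub[:2]; print("tooth r",np.linalg.norm(d).round(1),"ang in fixture",np.degrees(np.arctan2(d@ey,d@ex)).round(1), "mod36",np.degrees(np.arctan2(d@ey,d@ex)).round(1)%36)
print("slot centre",hub[:2]-30*ex,c-30*ex,"yaw",np.degrees(yaw))
E
python3 m.py
```

```text
[[581.7, 79.0], [585.4, -23.1], [482.6, -27.0], [479.0, 75.1]]
guard centre [532.15438714  26.01251382] 102.14915253851903 102.78662435024343 2.0557798336105986 2.146833510292797
hub [532.41693508  26.07966625  32.        ]
slot edge [511.37543413  47.94031359] -20.243763653941162 22.60138707245663
slot edge [512.814235     2.33194726] -20.44197169322907 -23.029237957743323
tooth r 36.2 ang in fixture 6.3 mod36 6.3
tooth r 36.4 ang in fixture -29.5 mod36 6.5
tooth r 36.6 ang in fixture -66.5 mod36 5.5
tooth r 36.6 ang in fixture -101.7 mod36 6.299999999999997
tooth r 35.9 ang in fixture 42.4 mod36 6.399999999999999
tooth r 36.1 ang in fixture 78.8 mod36 6.799999999999997
tooth r 36.8 ang in fixture 115.5 mod36 7.5
slot centre [502.43624376  25.00349339] [502.17369582  24.93634096] yaw 2.0557798336105986
```

Emit:
apply_moves --pt "13 0 2 0 0 0 0.9" --pt "0 16 0 0 0 0 0.9" --pt "0 16 0 0 0 0 0.9" --pt "0 0 0 0 0 0 0.9" --pt "0 0 0 0 0 0 0.9"

```text
time: 6.68
position: [502.5, 11.0, 94.9]
eef_rot: [-1.572, 0.0, -1.536]
force: [0.6, -0.0, -1.1]
finger_gap: 0.246
```

Run:
```python
from h import *
w=camera("side"); t=camera("top"); s=observe(); print(s["position"],s["eef_rot"],s["force"],s["torque"]); crop(w,180,130,310,250,6,"pics/s4.png"); crop(t,170,170,300,230,6,"pics/t4.png")
p=s["position"]; 
print("pred tip px",np.array(proj(w,[p[0],p[1],p[2]-44.3]))-[180,130])
print("pred slot corners", [ ((np.array(proj(w,[502.3+a,25+b,44]))-[180,130])*6).round(0).tolist() for a,b in((-8,-20),(8,-20),(8,20),(-8,20))])
```

```text
[503.14724008  10.9533258   95.72165755] [-1.56996415e+00 -1.32605945e-04 -1.53601848e+00] [-0.19981549  0.07533593 -1.48675123] [ 0.05371993 -0.03087294  0.03107759]
pred tip px [60.90722892 79.83234981]
pred slot corners [[352.0, 505.0], [386.0, 496.0], [357.0, 441.0], [324.0, 449.0]]
```

View pics/s4.png

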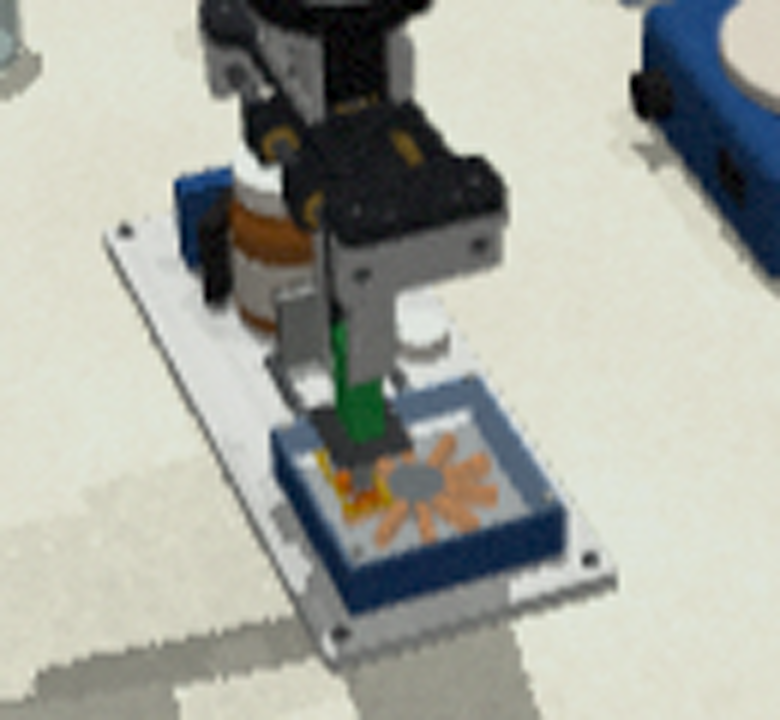

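The side view puts the blade over the slot, with its tip at about crop (365,488) against a predicted (365,479). The slot corners match too. Descending.

Emit:
apply_moves --pt "0 8 0 0 0 0 0.9" --pt "0 7 0 0 0 0 0.9" --pt "0 6 0 0 0 0 0.9" --pt "0 6 0 0 0 0 0.9" --pt "0 0 0 0 0 0 0.9"

```text
time: 7.4
position: [502.1, 11.0, 67.6]
eef_rot: [-1.572, 0.0, -1.536]
force: [-0.8, -0.6, -2.5]
finger_gap: 0.249
```

Run:
```python
from h import *
w=camera("side"); c=camera("wrist"); s=observe(); print(s["position"],s["eef_rot"],s["force"],s["torque"]); crop(w,180,130,310,250,6,"pics/s5.png"); cv2.imwrite("pics/w5.png",c["color"])
```

```text
[502.76095449  10.86380978  68.33034353] [-1.57080376e+00  8.25248346e-06 -1.53625887e+00] [ 0.24946668  0.26392835 -1.78506397] [ 0.00312413 -0.0282198  -0.01697416]
```

View pics/s5.png

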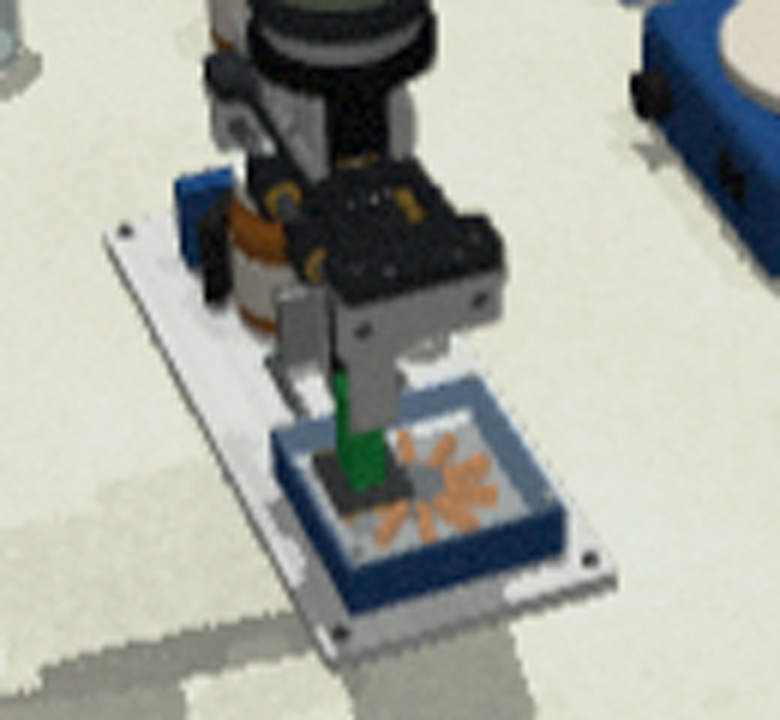

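View pics/w5.png

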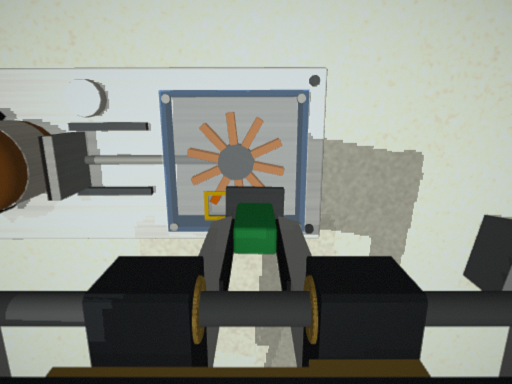

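The blade is through the slot between the teeth. Starting the first stroke while watching the force.

Emit:
apply_moves --pt "-1.5 0 0 0 0 0 0.9" --pt "-1.5 0 0 0 0 0 0.9" --pt "-1.5 0 0 0 0 0 0.9" --pt "-1.5 0 0 0 0 0 0.9" --pt "-1 0 0 0 0 0 0.9"

```text
time: 8.12
position: [502.6, 16.8, 68.5]
eef_rot: [-1.571, -0.002, -1.536]
force: [-0.0, -3.0, -0.0]
finger_gap: 0.248
```

Emit:
apply_moves --pt "-1 0 0 0 0 0 0.9" --pt "-1 0 0 0 0 0 0.9" --pt "-1 0 0 0 0 0 0.9"

```text
time: 8.5
position: [502.3, 20.6, 68.4]
eef_rot: [-1.571, -0.001, -1.536]
force: [-1.1, -4.8, 1.5]
finger_gap: 0.249
```

Emit:
apply_moves --pt "-1 0 0 0 0 0 0.9" --pt "-1 0 0 0 0 0 0.9" --pt "-1 0 0 0 0 0 0.9"

```text
time: 8.88
position: [502.2, 23.8, 68.4]
eef_rot: [-1.571, -0.0, -1.536]
force: [0.2, -4.7, 2.0]
finger_gap: 0.252
```

Emit:
apply_moves --pt "-1 0 0 0 0 0 0.9" --pt "-1 0 0 0 0 0 0.9" --pt "-1 0 0 0 0 0 0.9"

```text
time: 9.25
position: [502.2, 26.9, 68.4]
eef_rot: [-1.571, 0.0, -1.536]
force: [-1.0, -5.7, 0.9]
finger_gap: 0.248
```

Emit:
apply_moves --pt "-1 0 0 0 0 0 0.9" --pt "-1 0 0 0 0 0 0.9" --pt "-1 0 0 0 0 0 0.9"

```text
time: 9.62
position: [502.3, 29.9, 68.4]
eef_rot: [-1.57, -0.0, -1.536]
force: [0.5, -5.6, 0.1]
finger_gap: 0.246
```

Emit:
apply_moves --pt "-1 0 0 0 0 0 0.9" --pt "-1 0 0 0 0 0 0.9" --pt "-1 0 0 0 0 0 0.9"

```text
time: 10.0
position: [502.4, 32.8, 68.4]
eef_rot: [-1.57, -0.0, -1.536]
force: [0.0, -5.6, -0.0]
finger_gap: 0.253
```

Run:
```python
from h import *
c=camera("wrist"); s=observe(); print(s["position"],s["eef_rot"],s["force"],s["torque"]);  cv2.imwrite("pics/w6.png",c["color"])
```

```text
[502.34163787  32.96009791  68.37871366] [-1.56990986e+00  2.45917456e-05 -1.53630361e+00] [ 1.19131947 -4.34009289 -0.33311221] [-1.17084422 -0.0446213  -0.05620536]
```

View pics/w6.png

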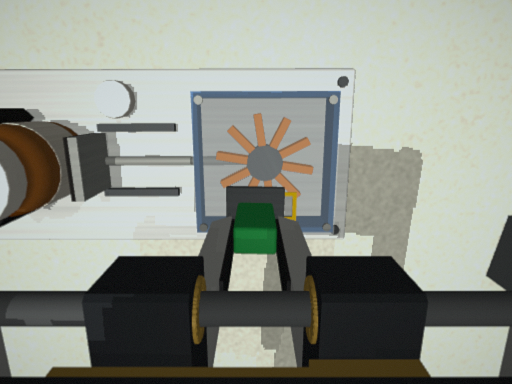

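Emit:
apply_moves --pt "-1 0 0 0 0 0 0.9" --pt "-1 0 0 0 0 0 0.9" --pt "-1 0 0 0 0 0 0.9"

```text
time: 10.42
position: [501.6, 35.9, 68.2]
eef_rot: [-1.571, 0.0, -1.536]
force: [0.0, -4.6, -0.6]
finger_gap: 0.252
```

Emit:
apply_moves --pt "-1 0 0 0 0 0 0.9" --pt "-1 0 0 0 0 0 0.9" --pt "-1 0 0 0 0 0 0.9" --pt "0 0 0 0 0 0 0.9"

```text
time: 10.92
position: [501.4, 39.2, 68.2]
eef_rot: [-1.571, 0.001, -1.536]
force: [-0.6, -4.0, -0.9]
finger_gap: 0.25
```

```bash
cat > wheel.py <<'E'
from h import *
HUB=np.array([532.3,26.0]); YAW=np.radians(2.1); EX=np.array([np.cos(YAW),np.sin(YAW)]); EY=np.array([-EX[1],EX[0]])
def phase(c):
    hsv=cv2.cvtColor(c["color"],cv2.COLOR_BGR2HSV); S=0
    n=0
    for r in (24,28,32,35):
        for a in np.arange(-100,100,0.5):
            t=np.radians(a); q=HUB+r*(np.cos(t)*EX+np.sin(t)*EY)
            u,v=proj(c,[q[0],q[1],32])
            if not(0<=u<511 and 0<=v<383): continue
            h=hsv[int(round(v)),int(round(u))]
            if 5<=h[0]<=18 and h[1]>80 : S+=np.exp(10j*t); n+=1
    return np.degrees(np.angle(S))/10%36,n,abs(S)/max(n,1)
if __name__=="__main__":
    c=camera("wrist"); s=observe(); p=(s["position"][:2]-HUB); print("blade slot-frame",(p@EX+30).round(1),(p@EY).round(1),"z",s["position"][2].round(1),"F",s["force"].round(1),"T",s["torque"].round(2)); ph=phase(c); print("tooth angle mod36",ph, "teeth near slot y(at x=-30):",[round(-30*np.tan(np.radians(ph[0]+k)),1) for k in(-36,0,36) if abs(ph[0]+k)<50])
E
python3 wheel.py
```

```text
blade slot-frame -0.4 14.3 z 68.2 F [-0.3 -3.9 -1.3] T [-0.95  0.14 -0.01]
tooth angle mod36 (np.float64(35.38236416946516), 509, np.float64(0.7836792662940322)) teeth near slot y(at x=-30): [np.float64(0.3), np.float64(-21.3)]
```

Emit:
apply_moves --pt "1.5 0 0 0 0 0 0.9" --pt "0 -10 0 0 0 0 0.9" --pt "0 -18 0 0 0 0 0.9" --pt "0 0 0 0 0 0 0.9" --pt "12 0 0 0 0 0 0.9" --pt "11 0 0 0 0 0 0.9" --pt "0 0 0 0 0 0 0.9"

```text
time: 11.85
position: [502.2, 13.4, 95.8]
eef_rot: [-1.572, 0.0, -1.538]
force: [0.5, 0.3, -1.5]
finger_gap: 0.246
```

```bash
python3 wheel.py
```

```text
blade slot-frame -0.5 -11.1 z 95.8 F [-0.1  1.5 -0.9] T [ 0.06  0.04 -0.04]
tooth angle mod36 (np.float64(35.23368758902801), 501, np.float64(0.7978007992545759)) teeth near slot y(at x=-30): [np.float64(0.4), np.float64(-21.2)]
```

Emit:
apply_moves --pt "0 9 0.5 0 0 0 0.9" --pt "0 9 0 0 0 0 0.9" --pt "0 9 0 0 0 0 0.9" --pt "-1.5 0 0 0 0 0 0.9" --pt "-1.5 0 0 0 0 0 0.9" --pt "-1.5 0 0 0 0 0 0.9"

```text
time: 12.65
position: [503.3, 19.0, 69.7]
eef_rot: [-1.57, -0.0, -1.536]
force: [-0.6, 1.6, -0.7]
finger_gap: 0.252
```

Emit:
apply_moves --pt "-1 0 0 0 0 0 0.9" --pt "-1 0 0 0 0 0 0.9"

```text
time: 12.9
position: [503.2, 20.4, 69.7]
eef_rot: [-1.57, -0.001, -1.536]
force: [1.3, -2.3, 0.3]
finger_gap: 0.249
```

Emit:
apply_moves --pt "-1 0 0 0 0 0 0.9" --pt "-1 0 0 0 0 0 0.9"

```text
time: 13.15
position: [503.2, 21.6, 69.7]
eef_rot: [-1.57, -0.003, -1.536]
force: [0.5, -4.5, 0.4]
finger_gap: 0.247
```

```bash
python3 wheel.py
python3 - <<'E'
from h import *
t=camera("top"); crop(t,170,170,300,230,6,"pics/t7.png")
c=camera("side");crop(c,190,130,280,220,7,"pics/s7.png")
E
```

```text
blade slot-frame 0.7 -3.0 z 69.7 F [-0.8 -4.   0.4] T [-1.12  0.05  0.02]
tooth angle mod36 (np.float64(33.20247808805375), 509, np.float64(0.7913587095633008)) teeth near slot y(at x=-30): [np.float64(1.5), np.float64(-19.6)]
```

View pics/s7.png

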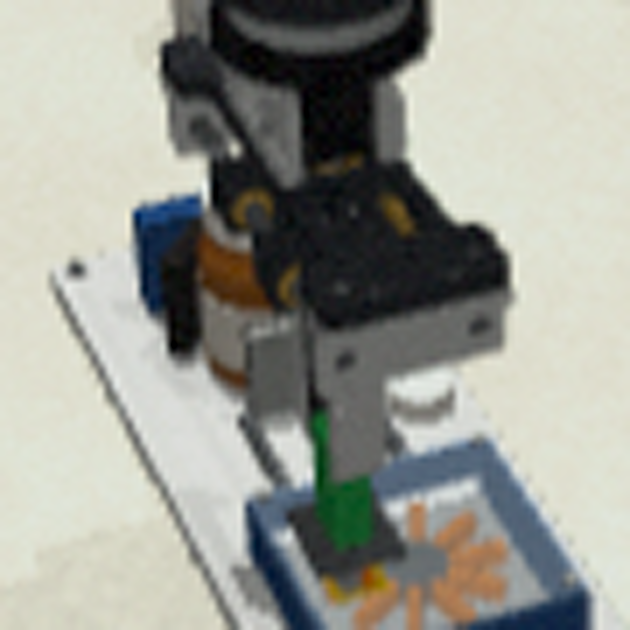

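Emit:
apply_moves --pt "-1 0 0 0 0 0 0.9" --pt "-1 0 0 0 0 0 0.9"

```text
time: 13.55
position: [503.0, 24.5, 69.6]
eef_rot: [-1.57, -0.001, -1.536]
force: [0.2, -5.5, 1.4]
finger_gap: 0.25
```

Emit:
apply_moves --pt "-1 0 0 0 0 0 0.9" --pt "-1 0 0 0 0 0 0.9"

```text
time: 13.8
position: [503.0, 26.8, 69.6]
eef_rot: [-1.57, -0.0, -1.536]
force: [0.1, -5.0, 1.0]
finger_gap: 0.249
```

Emit:
apply_moves --pt "-1 0 0 0 0 0 0.9" --pt "-1 0 0 0 0 0 0.9"

```text
time: 14.05
position: [503.1, 28.5, 69.6]
eef_rot: [-1.57, -0.001, -1.536]
force: [0.5, -5.3, 0.3]
finger_gap: 0.25
```

Emit:
apply_moves --pt "-1 0 0 0 0 0 0.9" --pt "-1 0 0 0 0 0 0.9"

```text
time: 14.3
position: [503.2, 30.4, 69.6]
eef_rot: [-1.569, -0.001, -1.536]
force: [1.2, -6.5, -0.2]
finger_gap: 0.248
```

```bash
python3 wheel.py
```

```text
blade slot-frame 1.1 5.7 z 69.5 F [ 0.1 -5.4  1.1] T [-1.44 -0.25 -0.  ]
tooth angle mod36 (np.float64(14.078264951506602), 599, np.float64(0.7974860069999651)) teeth near slot y(at x=-30): [np.float64(12.1), np.float64(-7.5)]
```

Emit:
apply_moves --pt "-1 0 0 0 0 0 0.9" --pt "0 0 0 0 0 0 0.9"

```text
time: 14.6
position: [502.9, 31.6, 69.4]
eef_rot: [-1.57, -0.001, -1.536]
force: [1.4, -5.6, 0.8]
finger_gap: 0.253
```

Emit:
apply_moves --pt "-1 0 0 0 0 0 0.9" --pt "0 0 0 0 0 0 0.9"

```text
time: 14.85
position: [502.6, 32.7, 69.2]
eef_rot: [-1.571, -0.001, -1.536]
force: [1.2, -5.2, 0.2]
finger_gap: 0.248
```

```bash
python3 wheel.py
```

```text
blade slot-frame 0.5 7.8 z 69.2 F [ 0.4 -6.2  0.4] T [-1.41 -0.13 -0.03]
tooth angle mod36 (np.float64(10.020191355376635), 560, np.float64(0.80556702180344)) teeth near slot y(at x=-30): [np.float64(14.6), np.float64(-5.3), np.float64(-31.1)]
```

Emit:
apply_moves --pt "-1 0 0 0 0 0 0.9" --pt "-0.5 0 0 0 0 0 0.9"

```text
time: 15.15
position: [502.3, 34.1, 69.1]
eef_rot: [-1.571, -0.001, -1.536]
force: [1.3, -6.0, -0.5]
finger_gap: 0.248
```

Emit:
apply_moves --pt "-1 0 0 0 0 0 0.9" --pt "-0.5 0 0 0 0 0 0.9"

```text
time: 15.4
position: [502.0, 35.5, 69.0]
eef_rot: [-1.571, -0.001, -1.536]
force: [-0.4, -6.3, -0.2]
finger_gap: 0.249
```

Emit:
apply_moves --pt "-1 0 0 0 0 0 0.9" --pt "-0.5 0 0 0 0 0 0.9"

```text
time: 15.65
position: [502.1, 36.2, 69.0]
eef_rot: [-1.571, -0.003, -1.536]
force: [1.3, -7.7, -0.4]
finger_gap: 0.25
```

Emit:
apply_moves --pt "-1 0 0 0 0 0 0.9" --pt "-0.5 0 0 0 0 0 0.9"

```text
time: 15.9
position: [501.9, 37.2, 69.0]
eef_rot: [-1.572, -0.004, -1.535]
force: [-0.6, -9.7, -0.0]
finger_gap: 0.253
```

```bash
python3 wheel.py
python3 - <<'E'
from h import *
c=camera("wrist"); cv2.imwrite("pics/w8.png",c["color"])
c=camera("side");crop(c,190,130,280,220,7,"pics/s8.png")
E
```

```text
blade slot-frame 0.0 12.3 z 69.0 F [ 0.2 -8.4  0.2] T [-2.33  0.02 -0.  ]
tooth angle mod36 (np.float64(3.9616987908799333), 525, np.float64(0.7841642843205137)) teeth near slot y(at x=-30): [np.float64(18.8), np.float64(-2.1), np.float64(-25.1)]
```

View pics/w8.png

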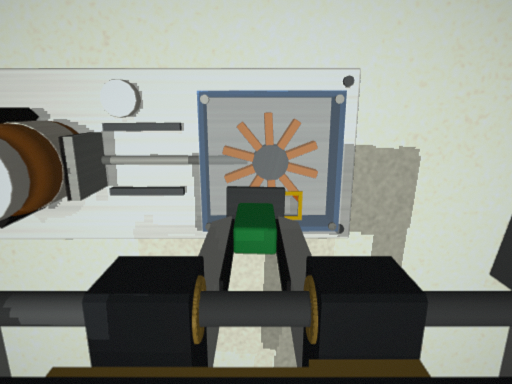

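View pics/s8.png

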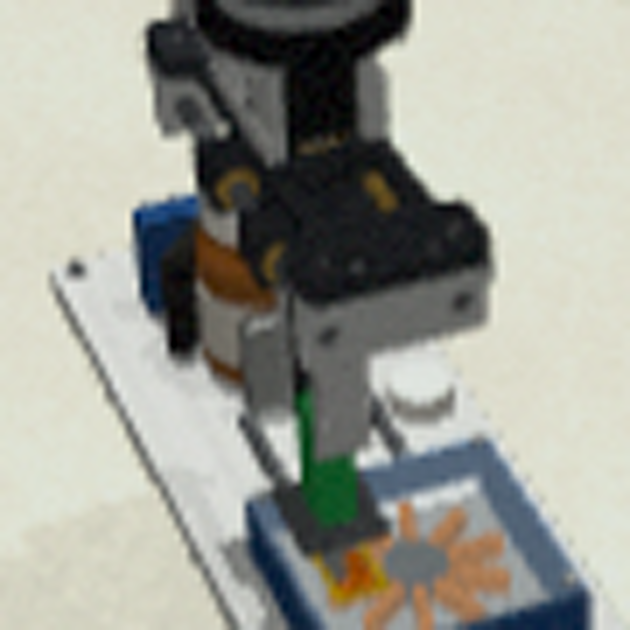

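Emit:
apply_moves --pt "0 0 0 0 0 0 0.9" --pt "0 0 0 0 0 0 0.9"

```text
time: 16.3
position: [501.9, 37.1, 69.0]
eef_rot: [-1.572, -0.003, -1.536]
force: [-0.6, -8.3, 0.1]
finger_gap: 0.251
```

```bash
python3 wheel.py; python3 wheel.py;python3 wheel.py
```

```text
blade slot-frame 0.0 12.2 z 69.0 F [ 0.3 -9.  -0.7] T [-2.3  -0.01 -0.  ]
tooth angle mod36 (np.float64(3.8759465288448114), 520, np.float64(0.7880625677983636)) teeth near slot y(at x=-30): [np.float64(18.8), np.float64(-2.0), np.float64(-25.1)]
blade slot-frame 0.0 12.2 z 69.0 F [ 0.4 -8.8 -1.2] T [-2.32  0.   -0.01]
tooth angle mod36 (np.float64(3.8759465288448114), 520, np.float64(0.7880625677983636)) teeth near slot y(at x=-30): [np.float64(18.8), np.float64(-2.0), np.float64(-25.1)]
blade slot-frame 0.0 12.2 z 69.0 F [-0.5 -8.7 -0.2] T [-2.3  -0.04 -0.01]
tooth angle mod36 (np.float64(3.8759465288448114), 520, np.float64(0.7880625677983636)) teeth near slot y(at x=-30): [np.float64(18.8), np.float64(-2.0), np.float64(-25.1)]
```

Distinctly stiffer: a steady 8.8 N against about 5.5 N free. I'll release and check with a fresh, square tooth contact.

Emit:
apply_moves --pt "2 0 0 0 0 0 0.9" --pt "2 0 0 0 0 0 0.9" --pt "0 -10 0 0 0 0 0.9" --pt "0 -18 0 0 0 0 0.9" --pt "0 0 0 0 0 0 0.9" --pt "12 0 0 0 0 0 0.9" --pt "10 0 0 0 0 0 0.9" --pt "0 0 0 0 0 0 0.9" --pt "0 0 0 0 0 0 0.9"

```text
time: 17.58
position: [502.9, 12.7, 97.0]
eef_rot: [-1.572, 0.0, -1.537]
force: [-0.3, 0.4, -0.9]
finger_gap: 0.249
```

```bash
python3 wheel.py;  python3 - <<'E'
from h import *
c=camera("wrist"); cv2.imwrite("pics/w9.png",c["color"])
c=camera("side");crop(c,190,130,280,220,7,"pics/s9.png")
E
```

```text
blade slot-frame 0.2 -12.1 z 97.1 F [ 0.9  0.2 -1.9] T [ 0.07  0.02 -0.03]
tooth angle mod36 (np.float64(3.6236776253759615), 505, np.float64(0.7947466352618879)) teeth near slot y(at x=-30): [np.float64(19.0), np.float64(-1.9), np.float64(-24.8)]
```

View pics/s9.png

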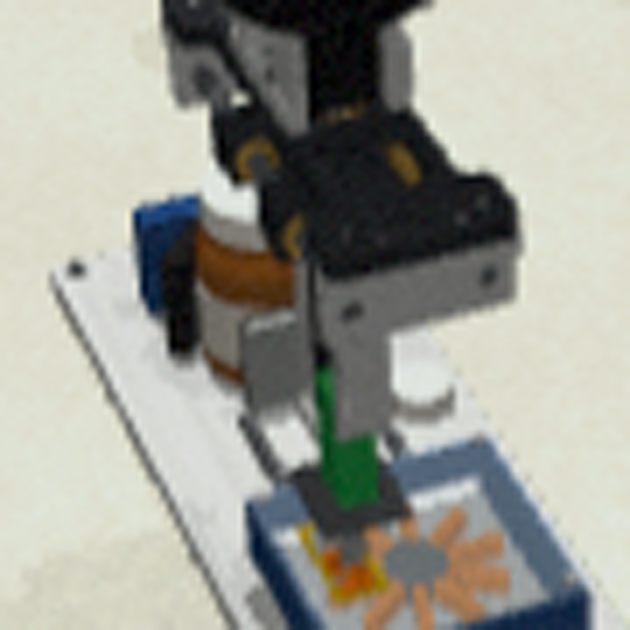

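Emit:
apply_moves --pt "0 9 0 0 0 0 0.9" --pt "0 9 0 0 0 0 0.9" --pt "0 9 0 0 0 0 0.9" --pt "-1.5 0 0 0 0 0 0.9" --pt "-1.5 0 0 0 0 0 0.9" --pt "0 0 0 0 0 0 0.9"

```text
time: 18.48
position: [503.4, 16.0, 70.7]
eef_rot: [-1.57, -0.0, -1.536]
force: [0.8, -0.5, -1.3]
finger_gap: 0.25
```

Emit:
apply_moves --pt "-1 0 0 0 0 0 0.9" --pt "0 0 0 0 0 0 0.9"

```text
time: 18.73
position: [503.1, 16.9, 70.6]
eef_rot: [-1.57, -0.0, -1.536]
force: [0.3, -0.5, -2.2]
finger_gap: 0.249
```

Emit:
apply_moves --pt "-1 0 0 0 0 0 0.9" --pt "0 0 0 0 0 0 0.9"

```text
time: 18.98
position: [503.1, 17.7, 70.5]
eef_rot: [-1.571, -0.001, -1.536]
force: [0.1, 0.6, -0.8]
finger_gap: 0.256
```

Emit:
apply_moves --pt "-1 0 0 0 0 0 0.9" --pt "0 0 0 0 0 0 0.9"

```text
time: 19.23
position: [503.1, 18.1, 70.5]
eef_rot: [-1.571, -0.002, -1.536]
force: [-0.2, -3.4, -0.6]
finger_gap: 0.251
```

```bash
python3 wheel.py
```

```text
blade slot-frame 0.5 -6.8 z 70.5 F [ 0.  -4.1 -0.4] T [-0.94 -0.05  0.01]
tooth angle mod36 (np.float64(3.7610092050324417), 513, np.float64(0.7914417043106793)) teeth near slot y(at x=-30): [np.float64(18.9), np.float64(-2.0), np.float64(-25.0)]
```

Emit:
apply_moves --pt "-0.7 0 0 0 0 0 0.9" --pt "0 0 0 0 0 0 0.9"

```text
time: 19.52
position: [503.1, 18.4, 70.5]
eef_rot: [-1.57, -0.002, -1.536]
force: [0.2, -5.2, -0.5]
finger_gap: 0.251
```

```bash
python3 wheel.py
```

```text
blade slot-frame 0.6 -6.5 z 70.5 F [ 0.4 -5.6  0.1] T [-1.47  0.01  0.08]
tooth angle mod36 (np.float64(3.663531275481384), 506, np.float64(0.7978550433886509)) teeth near slot y(at x=-30): [np.float64(19.0), np.float64(-1.9), np.float64(-24.9)]
```

Emit:
apply_moves --pt "-0.7 0 0 0 0 0 0.9" --pt "0 0 0 0 0 0 0.9"

```text
time: 19.82
position: [503.1, 18.5, 70.5]
eef_rot: [-1.57, -0.003, -1.536]
force: [-0.4, -5.5, -0.8]
finger_gap: 0.248
```

```bash
python3 wheel.py
```

```text
blade slot-frame 0.6 -6.4 z 70.5 F [-0.2 -7.8  0.2] T [-1.69  0.    0.01]
tooth angle mod36 (np.float64(3.7634723216464314), 512, np.float64(0.7960390380917476)) teeth near slot y(at x=-30): [np.float64(18.9), np.float64(-2.0), np.float64(-25.0)]
```

Emit:
apply_moves --pt "-0.7 0 0 0 0 0 0.9" --pt "0 0 0 0 0 0 0.9" --pt "0 0 0 0 0 0 0.9"

```text
time: 20.25
position: [503.1, 18.8, 70.5]
eef_rot: [-1.571, -0.004, -1.536]
force: [-0.5, -7.2, 0.2]
finger_gap: 0.252
```

```bash
python3 wheel.py; python3 wheel.py
```

```text
blade slot-frame 0.6 -6.1 z 70.5 F [ 0.3 -7.2 -0.6] T [-1.92  0.05  0.03]
tooth angle mod36 (np.float64(3.4981063193073254), 513, np.float64(0.7911037348304027)) teeth near slot y(at x=-30): [np.float64(19.1), np.float64(-1.8), np.float64(-24.7)]
blade slot-frame 0.6 -6.1 z 70.5 F [ 1.1 -6.5 -0.7] T [-1.97  0.05  0.01]
tooth angle mod36 (np.float64(3.5204247517244105), 515, np.float64(0.7903983382924248)) teeth near slot y(at x=-30): [np.float64(19.1), np.float64(-1.8), np.float64(-24.7)]
```

Confirmed: about 7.5 N on the tooth with the wheel barely moving (0.2°). Stopping here, withdrawing and taking the tool back to the stand.

Emit:
apply_moves --pt "2 0 0 0 0 0 0.9" --pt "2 0 0 0 0 0 0.9" --pt "0 -15 0 0 0 0 0.9" --pt "0 -30 0 0 0 0 0.9" --pt "0 -25 0 0 0 0 0.9" --pt "30 0 -7 0 0 0 0.9" --pt "45 0 -11 0 0 0 0.9" --pt "45 0 -11 0 0 0 0.9" --pt "45 0 -11 0 0 0 0.9" --pt "40 0 -10 0 0 0 0.9" --pt "28 0 -7 0 0 0 0.9" --pt "0 0 0 0 10.4 0 0.9"

```text
time: 21.85
position: [454.3, -219.1, 141.4]
eef_rot: [-1.569, 0.001, -1.726]
force: [0.1, 0.5, -1.1]
finger_gap: 0.25
```

Emit:
apply_moves --pt "0 0 0 0 0 0 0.9" --pt "0 0 0 0 0 0 0.9"

```text
time: 22.1
position: [454.4, -217.1, 140.8]
eef_rot: [-1.57, 0.001, -1.715]
force: [0.1, -0.7, -1.1]
finger_gap: 0.255
```

Run:
```python
from h import *
c=camera("wrist"); cv2.imwrite("pics/w10.png",c["color"]); s=observe(); print(s["position"],s["eef_rot"],s["force"])
c=camera("side");crop(c,190,200,330,320,5,"pics/s10.png"); print(((np.array(proj(c,s["position"]-[0,0,44.3]))-[190,200])*5))
crop(c,190,130,290,220,6,"pics/s10b.png")
```

```text
[ 454.37889017 -217.12226109  140.679408  ] [-1.57033288e+00  4.68431460e-04 -1.71491733e+00] [-0.18432134  0.05715731 -0.73614352]
[312.05041031 318.8883628 ]
```

View pics/w10.png

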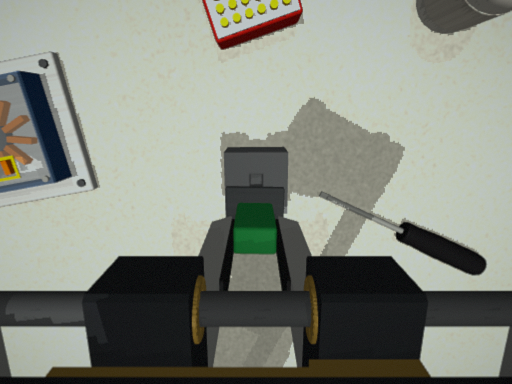

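View pics/s10.png

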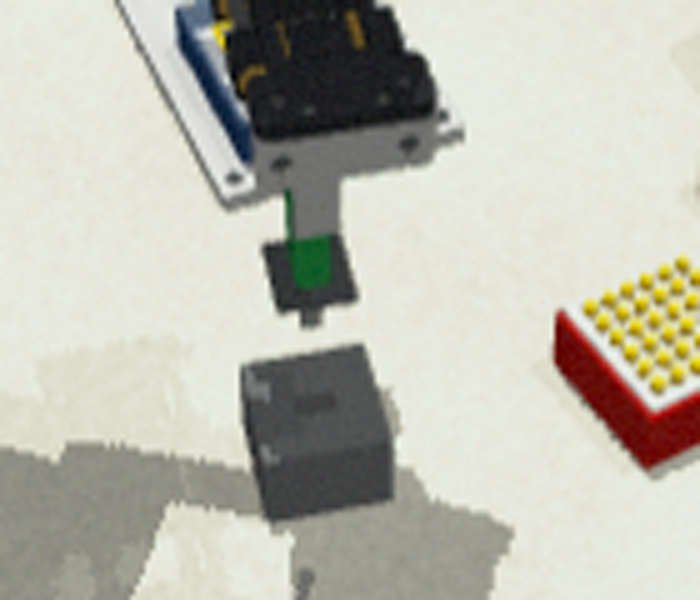

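View pics/s10b.png

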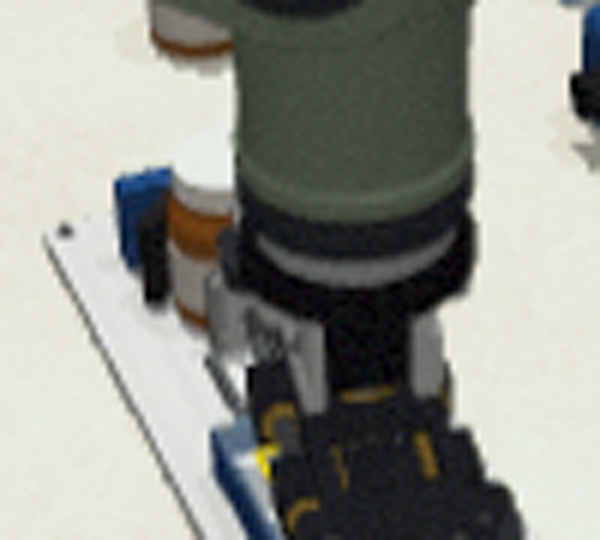

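Emit:
apply_moves --pt "1 15 0 0 0 0 0.9" --pt "0 15 0 0 0 0 0.9" --pt "0 15 0 0 0 0 0.9" --pt "0 0 0 0 0 0 0.9" --pt "0 10 0 0 0 0 0.9" --pt "0 8 0 0 0 0 0.9"

```text
time: 22.95
position: [454.1, -219.0, 77.1]
eef_rot: [-1.57, -0.0, -1.718]
force: [-1.7, -0.3, -0.6]
finger_gap: 0.251
```

Run:
```python
from h import *
s=observe(); print(s["position"],s["eef_rot"],s["force"],s["torque"])
c=camera("side");crop(c,190,200,330,320,5,"pics/s11.png")
```

```text
[ 454.14419139 -219.00900355   77.06869503] [-1.57027930e+00 -2.66369018e-04 -1.71776438e+00] [-1.69783365 -0.27145556 -0.62135558] [ 0.0153559  -0.03322804  0.01133932]
```

View pics/s11.png

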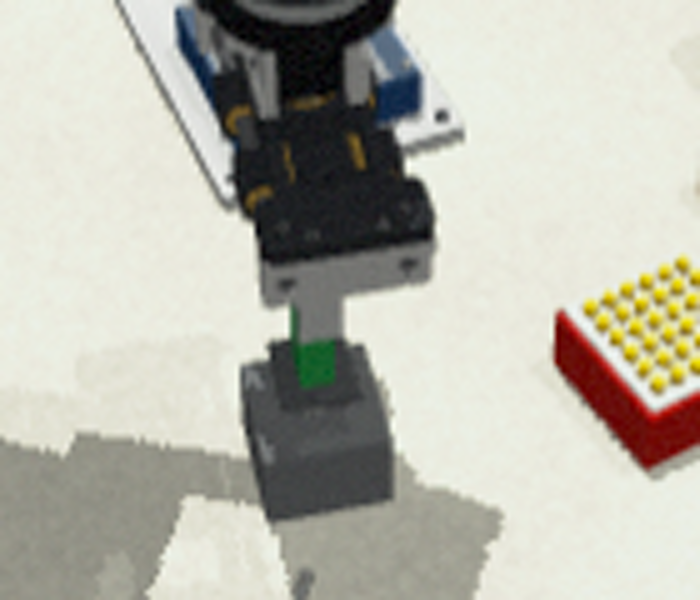

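The tip is inside the hole with no contact force. Lowering the last 19 mm.

Emit:
apply_moves --pt "-0.5 8 0 0 0 0 0.9" --pt "0 6 0 0 0 0 0.9" --pt "0 4 0 0 0 0 0.9" --pt "0 0 0 0 0 0 0.9" --pt "0 0 0 0 0 0 0.9"

```text
time: 23.62
position: [454.2, -218.5, 59.5]
eef_rot: [-1.57, -0.0, -1.718]
force: [0.2, -0.5, -1.8]
finger_gap: 0.248
```

Emit:
apply_moves --pt "0 1.2 0 0 0 0 0.9" --pt "0 0 0 0 0 0 0.9"

```text
time: 23.88
position: [454.0, -218.4, 58.2]
eef_rot: [-1.571, -0.0, -1.718]
force: [-0.2, 0.7, -0.6]
finger_gap: 0.25
```

Emit:
apply_moves --pt "0 0.7 0 0 0 0 0.9" --pt "0 0 0 0 0 0 0.9"

```text
time: 24.12
position: [454.0, -218.3, 57.4]
eef_rot: [-1.571, 0.0, -1.718]
force: [-0.1, -0.4, -1.0]
finger_gap: 0.251
```

Back at the height where I picked it up, so I release.

Emit:
apply_moves --pt "0 0 0 0 0 0 0.72" --pt "0 0 0 0 0 0 0.7" --pt "0 0 0 0 0 0 0.6" --pt "0 0 0 0 0 0 0.4" --pt "0 0 0 0 0 0 0.2" --pt "0 0 0 0 0 0 0" --pt "0 0 0 0 0 0 0" --pt "0 0 0 0 0 0 0" --pt "0 0 0 0 0 0 0"

```text
time: 25.25
position: [454.0, -218.3, 57.4]
eef_rot: [-1.571, 0.0, -1.718]
force: [-0.5, -0.5, -0.1]
finger_gap: 0.986
```

Run:
```python
from h import *
s=observe(); print(s["position"],s["finger_gap"],s["force"])
c=camera("wrist"); cv2.imwrite("pics/w12.png",c["color"])
```

```text
[ 453.99403684 -218.31836683   57.43927526] 0.9861481008568989 [-0.50818238 -0.54387162 -0.14587057]
```

View pics/w12.png

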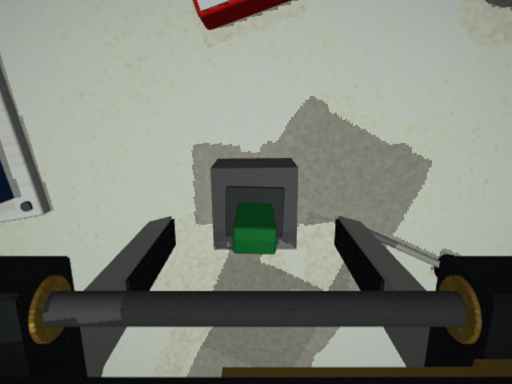

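The tool hangs in the stand just as it did at the start, with the fingers clear. Rising straight up and checking.

Emit:
apply_moves --pt "0 -20 0 0 0 0 0" --pt "0 -35 0 0 0 0 0" --pt "0 -35 0 0 0 0 0" --pt "0 -30 0 0 0 0 0" --pt "0 0 0 0 0 0 0" --pt "0 0 0 0 0 0 0"

```text
time: 26.05
position: [453.2, -217.8, 176.1]
eef_rot: [-1.573, 0.001, -1.718]
force: [-0.7, -0.8, 0.0]
finger_gap: 1.0
```

Run:
```python
from h import *
s=observe(); print(s["position"],s["force"])
c=camera("wrist"); crop(c,200,120,310,220,5,"pics/w13.png"); print(blobs(c,(45,120,40),(75,255,255),20)[0])
P=[onz(c,u,v,100)[:2].round(1).tolist() for u,v in [(0,0)]]
d=camera("side");crop(d,180,130,330,320,4,"pics/s13.png")
t=camera("top");crop(t,165,170,365,245,4,"pics/t13.png")
```

```text
[ 453.23318332 -217.81837681  176.10579156] [-0.730829   -0.77785223  0.01130402]
[([242, 169, 27, 28, 681], [254.89, 182.66])]
```

View pics/w13.png

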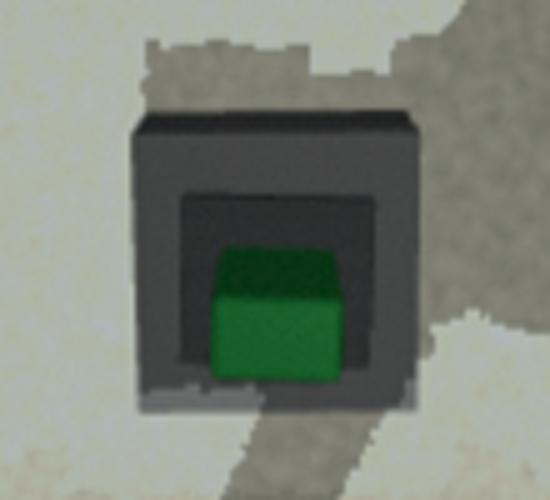

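View pics/s13.png

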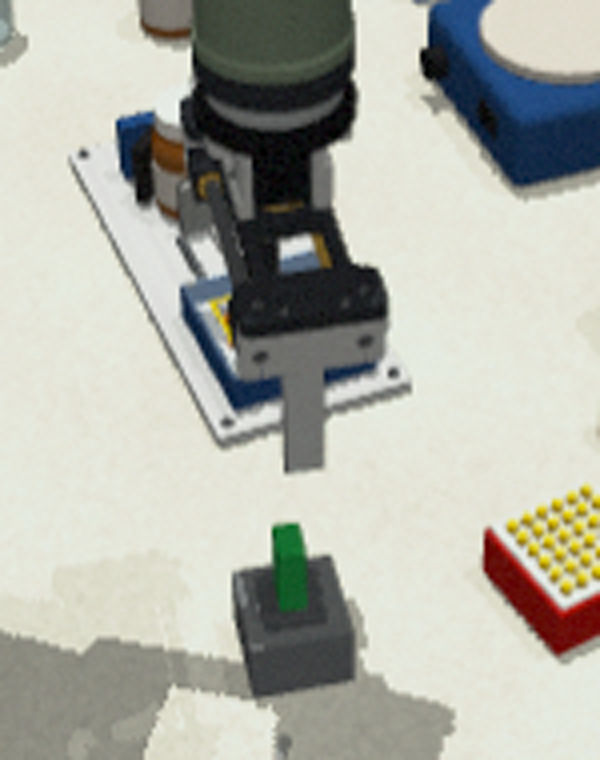

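View pics/t13.png

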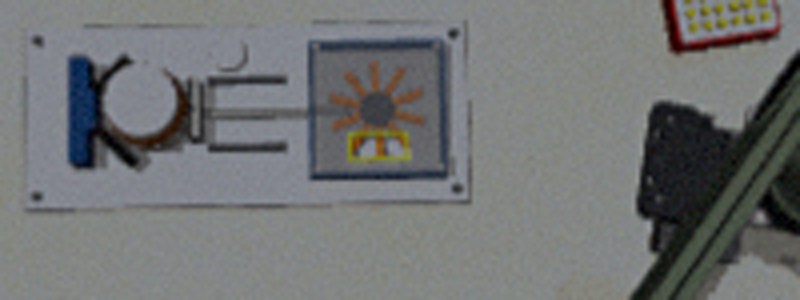

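The adjuster is upright in the stand, the jar has moved into the V backstop with the shoe against it, and the bystanders in these views have not moved. Handing in.

```bash
python3 -c "
from cell import hand_in; print(hand_in())"
```

```text
the job is handed in; nothing more can be done
None
```

The jar is clamped against its backstop, the adjuster is back in its stand, and the job is handed in at about 26 s on the robot's clock.

- **Strokes:** I took the adjuster from the stand and worked the blade through the slot. Two strokes turned the wheel about 74°, which is about 13 mm of shoe travel.
- **Feel:** The force was about 4–6 N while the wheel was free and rose to a steady 8.8 N near the end of the second stroke. I checked it with a third, light push on the next tooth. That reached about 7.5 N with only about 0.2° of wheel movement, so I stopped there.
- **Jar force:** From those readings I estimate roughly 10 N on the jar, but nothing measured it directly.
- **Return:** The adjuster went back in at the height where I picked it up.

**Last checks:** The pictures show it upright with its flange on the stand, the jar in the V of the backstop with the shoe against it, and the gripper open and clear above the stand. The tip box and spare cap look unmoved. I did not check the other bystanders separately in the last pictures. No check failed. Single force readings were noisy by about ±1 N, so I relied on the steadier torque reading and on the wheel's angle in the camera images.

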